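Load the mould press and screw it down

TASK

Nest the mould that is on the tray into the mouth of the mould on the press's pulled-out carriage, push the carriage fully home under the screw, and turn the T-handle clockwise until the pressing plate just touches the disc in the upper mould, then give it half a turn more and leave it so. Leave the other things on the worktop where they are.

Things in the scene. Friction and masses are not known exactly. Their poses are not given: they have to be found in the camera images.
- press: screw press fixed on the worktop: beech board 124 mm wide with a steel runway, two steel pillars 75 mm before and behind the screw axis (along x), a bridge between them (z 188 to 206 mm, 32 mm wide, caps to 213 mm) that carries the screw. Origin: on the screw axis at worktop height; x away from the robot, z up. The runway board reaches from y = -215 to +70 mm, top 20 mm high
- seat (a point): centre of the seat on the carriage, 25 mm above the worktop, where the lower mould stands inside a low lip (4 mm high, inner radius 31 mm). Overhead, wall cabinets with door handles hang beyond x = 0.53 m from z = 0.52 m upwards: keep the wrist clear of them
- lower_mould: white tapered cheese mould with small holes, standing on the carriage's seat, 62 mm high, outside diameter 56 mm at the foot and 68 mm at the rim, wall 3 mm. In its mouth lies a wooden disc (follower), 11 to 17 mm under the rim, differing from mould to mould; it holds still under load. Origin: centre of its underside, z up. Leave it on the seat
- upper_mould: the other mould, the same in shape and size (0.3 kg), standing upright on the tray, whose floor is 8 mm above the worktop. Its foot goes into the mouth of the lower mould and rests on the disc there, about 1.5 mm of play all round; its underside is then 45 to 51 mm above the lower one's. Origin: centre of its underside, z up
- hub (a point): on the screw axis at the height of the T-handle's bar, 245 mm above the worktop. Hub 30 mm thick, top at 264 mm at most. The round steel pressing plate (46 mm) below the bridge hangs at first 3 to 17 mm above the nested upper mould's rim and goes down into its mouth, 20 mm a turn; the bar itself does not rise or fall
- bar_end (a point): centre of the black ball (18 mm) at one end of the T-handle's straight bar (11 mm thick, one ball each end), 50 mm from the screw axis, 39 mm above the bridge. Clockwise from above lowers the plate; friction 0.28 Nm, stays where left. The plate has a pre-loaded spring: at touch the turning torque steps up by 0.2 Nm within a tenth of a turn, then rises slowly. Touch height varies 12 mm
- amber_glass: amber glass tumbler on the tray, 74 mm wide, 82 mm high; leave it standing. Origin: centre of its underside
- salt_grinder: glass salt grinder with a white head behind the work, 50 mm wide, 129 mm high; leave it. Origin: centre of its underside
- tea_tin: dark tea tin behind the tray, 52 x 62 x 93 mm; leave it. Origin: centre of its underside
- carriage (a joint): how far the steel carriage is pulled out along the press's -y axis (to the robot's right), m: 0 = fully home against its stop, seat under the screw. Starts at about 0.165. Slides with 2.5 N friction and stays where it is left. Its plate is 98 mm wide
- carriage_front (a point): middle of the outer face of the carriage's turned-up end plate (98 mm wide, upper edge 62 mm above the worktop, a wooden strip 3 mm proud along the top 10 mm), 104 mm outwards (-y of the press) from the seat centre, 38 mm above the worktop: push here, towards +y of the press
- wooden_spoon: wooden cooking spoon lying to the left of the press, 310 mm long; leave it. Origin: centre of its underside

How it is judged (in metres and radians):
On the way, in this order (a step that is already met when the one before it is completed fails the run):
1. the upper mould is nested in the lower one (horizontal distance between upper_mould and lower_mould below 0.005 m and z of upper_mould in the frame of lower_mould between 0.04 and 0.0535 m and angle between upper_mould's own z axis and vertical below 0.06 rad), for 0.2 s.
2. the carriage is fully home under the screw (value of joint carriage below 0.004 m), for 0.2 s.
At the end, for the whole second after the job is handed in: Upper mould upright and nested in the lower one (concentric to 5 mm, resting on its disc), lower mould on the seat, carriage home to 4 mm, and the plate pressed on with 77 to 87.5 N, which is half a turn (about 0.35 to 0.65) past touching; bystanders in place (all of step 1 and horizontal distance between lower_mould and seat below 0.006 m and value of joint carriage below 0.004 m and linear speed of upper_mould below 0.01 m/s and contact force between upper_mould and press between 77 and 87.5 N).
It fails at once if a bystander (glass, salt grinder, tea tin or wooden spoon) was shoved more than 3 cm (distance of any of amber_glass, salt_grinder, tea_tin, wooden_spoon from where it was at the start of the episode above 0.03 m).
It fails at once if the lower mould was lifted off the seat (height (world z) of lower_mould above 0.04 m).
It also fails if it takes over 72 s, if anything falls off the work surface, if the arm or the gripper's body presses on something with over 40 N, if the wrist force passes 120 N, or if a joint passes its speed limit or range.

ROBOT

A 6-joint arm with a two-finger parallel gripper is mounted at the origin on a cart in front of the work surface, level with it; the furniture and walls round the work are solid. World frame = base frame: x ahead of the robot, y to its left, z up, the work surface at z = 0. Lengths are in m, angles in degrees, forces in N, time in s.
With the tool pointing down it reaches from about 0.25 to 0.775 m from the base axis. Payload 4 kg.
Tool frame: the origin (TCP) lies at the very end of the fingers, on their centre line; the grasp point (between the pads) lies 19 mm behind it; z points along the fingers, y is the line along which they close (so a half turn about z gives the same grasp; the last joint's range is limited). The gripper opens to 85 mm and grips with 20 to 120 N. Pads are 22 mm wide; open, the fingers measure 114 mm over their backs; the gripper's body (76 mm by 85 mm) begins 54 mm behind the grasp point. The pads swing forward as they close: fully open they stand 13 mm farther back than shut.
Start: joints at [-71.511, 4.996, 78.535, -0, 96.463, -5.907], TCP at [0.227, -0.501, 0.231] pointing down, gripper open.
Joint ranges: [-177.83, 177.83], [-43.37, 116.18], [15.69, 146.23], [-61.86, 241.86], [9.47, 152.12], [-147.06, 147.06]. Speed limits (degrees/s): [159.86, 159.86, 180, 180, 180, 180].

INTERFACE

Orientations are given as a 3x3 rotation matrix whose columns are the frame's x, y, z axes.
In Python, from cell import bot, vision, order, regions_of gives the robot as it stands.
- The arm moves only by the tool drive_tool, never from a script. Its argument "deltas" is a list of rows, each an object with "xyz": the shift along the tool's x, y, z in cm, a list of three; "twist": the turn, a rotation vector about the tool's x, y, z in rad, a list of three. A call has 1 to 12 rows; each row shifts and turns the commanded pose from where the row before left it, along the tool's axes as they then stand; what a row does not reach is not made up. A row lasts 1/12 s, in which the tool goes at most 41.7 mm and 7.16 degrees, less where a joint would pass 70% of its speed; a pose out of reach is approached as far as the arm can. A call is refused whole if a number of a shift passes 4.17 or a number of a turn 0.125, either way. A call with a gripper value outside its range is refused whole. "hand" is the closure in counts, from 0 (fully open) to 255 (shut), set as the call begins (left out, the last holds). The fingers move at their own pace and stop on an object; "grip_force" is the grip in N (left out, the last holds). Time passes only in rows, so rows that do not move let the fingers close. It gives the time, the measured TCP pose, the force, the opening and the grip force at its end, in the units of the state.
- bot.state(): the state, without advancing time (a new reading comes with each control period).
- vision.capture(name): name is "scene" or "top" or "wrist"; returns a dict with "img" (384x512x3 uint8, red, green, blue), "fx", "fy", "cx", "cy" (pixels), "rvec" (rotation vector, rad) and "tvec" (3), from world to camera coordinates, as OpenCV has them; the wrist camera has in their place "mount" (4x4, takes a point from camera to tool coordinates, whose origin is the TCP and whose axes are the flange's). Camera axes: x right, y down, z forward; pixel columns grow to the right and rows downward; lengths in m; the calibration is good to about 2 mm. A picture is of the moment at which its call begins: read the wrist's pose just before it. There is no depth.
- order.sign_off(): hands the job in; it is judged then, once.
Trained networks look in the newest picture that a camera, given by its name, has taken for a name from the list of things; names that differ only in an ending like _2 or _b are one class to them, and where a whole thing is asked for, a point or a joint stands for the part that bears it (a point fixed in the world has none). Each returns a list of dicts, best first, with "p" (0 to 1); they miss things now and then, are a little off and sometimes report something else, mostly with a low value. They report only what shows in the picture. A call takes as long as a camera call.
- regions_of(label, camera): "mask" (384x512 bool, what is visible of it) and "xy" ([column, row] in pixels, amid what is visible of it).
The state is a dict: "clock": time; "joint_positions": joint angles; "joint_velocities": joint speeds; "joint_torque": joint torques, N m; "tcp_pos": TCP position; "eef_rot": TCP orientation; "wrist_force": force on the tool from outside, world axes, zero at the start; "moment": the same for the moment, N m; "finger_gap": finger opening in m; "finger_force": force on a finger pad.
Only numpy, scipy, OpenCV 4.12 (cv2) and the standard library are available. Lean on these libraries where they do the work, as an engineer would, in place of code of your own. Each camera call takes 0.05 s, during which the arm holds its last target. There are 200 camera calls.

## Working session

There is one attempt and no reset: what is moved stays moved. The work goes in short steps, Python scripts to look and compute and a tool call to move; the robot and the scene stay as the last step left them, time stands still between calls to the robot, and variables do not carry over. Pictures are saved under pics/ and viewed, at most 10 in all, crops included, and the job is handed in when it is done.

Besides the shell and the picture viewer there is one more tool, called after ">>>" as name(argument=value, ...), one argument or row to a line, values as JSON. drive_tool: Moves the arm, as the interface text tells. Its arguments: {"type":"object","properties":{"deltas":{"type":"array","items":{"type":"object","properties":{"xyz":{"type":"array","items":{"type":"number"}},"twist":{"type":"array","items":{"type":"number"}}}}},"hand":{"type":"number"},"grip_force":{"type":"number"}},"required":["deltas"]}

```bash
ls; mkdir -p pics
cat > h.py <<'E'
import numpy as np,cv2
from cell import bot,vision,order,regions_of
def P(c,st=None):
    if 'rvec' in c:
        R=cv2.Rodrigues(np.array(c['rvec'],float))[0]; t=np.array(c['tvec'],float).ravel()
    else:
        M=np.array(c['mount']); T=np.eye(4); T[:3,:3]=st['eef_rot']; T[:3,3]=st['tcp_pos']
        W=np.linalg.inv(T@M); R=W[:3,:3]; t=W[:3,3]
    return R,t
def ray(c,px,st=None):
    R,t=P(c,st); d=np.array([(px[0]-c['cx'])/c['fx'],(px[1]-c['cy'])/c['fy'],1]); d=R.T@d
    return -R.T@t,d/np.linalg.norm(d)
def atz(c,px,z,st=None):
    o,d=ray(c,px,st); return o+d*(z-o[2])/d[2]
def proj(c,X,st=None):
    R,t=P(c,st); q=np.asarray(X)@R.T+t
    return np.stack([q[...,0]/q[...,2]*c['fx']+c['cx'],q[...,1]/q[...,2]*c['fy']+c['cy']],-1)
E
python3 - <<'E'
from h import *
s=bot.state(); print(s)
for n in ['scene','top']:
    c=vision.capture(n); cv2.imwrite(f'pics/{n}0.png',c['img'][:,:,::-1])
    np.savez(f'{n}0.npz',**c); print(n,-P(c)[0].T@P(c)[1],c['fx'])
    for l in ['press','lower_mould','upper_mould','bar_end','hub','carriage_front','carriage','amber_glass','salt_grinder','tea_tin','wooden_spoon']:
        for r in regions_of(l,n)[:2]:
            m=r['mask']; ys,xs=np.where(m); print(l,round(r['p'],2),r['xy'],m.sum(),xs.min(),xs.max(),ys.min(),ys.max())
E
```

```text
pics
{'clock': 0.0, 'joint_positions': array([-7.15128696e+01,  5.04045442e+00,  7.86261906e+01,  1.28462306e-03,
        9.64656287e+01, -5.90804292e+00]), 'joint_velocities': array([ 0.07665239, -0.0184314 ,  0.01891407, -0.03989317,  0.01455973,
       -0.03447164]), 'joint_torque': array([-3.27230318e-04, -3.51866770e+01, -3.13272607e+01, -5.03903211e-04,
        1.09001892e-02,  2.33242076e-06]), 'tcp_pos': array([ 0.2269947 , -0.50040227,  0.23011353]), 'eef_rot': array([[ 9.10717518e-01,  4.13029172e-01, -7.10912505e-04],
       [ 4.13029702e-01, -9.10714906e-01,  2.19653881e-03],
       [ 2.59795991e-04, -2.29405436e-03, -9.99997335e-01]]), 'wrist_force': array([ 0.47742241, -0.77398109, -0.07741805]), 'moment': array([-0.02265165, -0.05923184,  0.01631512]), 'finger_force': 0.0, 'finger_gap': 0.08570767894891362}
scene [-0.11247182  0.73587402  0.65128115] 364.2691470598463
press 0.86 [249.0, 256.1] 5340 209 308 192 305
lower_mould 0.9 [278.6, 240.9] 485 268 289 225 252
upper_mould 0.72 [338.0, 189.8] 325 329 346 182 202
bar_end 0.62 [238.1, 210.5] 282 230 246 193 219
bar_en
[... 255 characters left out ...]
.58 [147.2, 254.1] 779 134 156 231 278
tea_tin 0.68 [276.1, 208.3] 508 263 281 195 224
wooden_spoon 0.88 [150.3, 319.3] 594 127 189 284 357
top [0.34090579 0.01143905 1.53396486] 373.5092299468473
press 0.82 [216.2, 225.8] 2619 179 270 200 252
lower_mould 0.65 [243.7, 221.9] 237 235 251 215 231
upper_mould 0.83 [348.1, 211.9] 270 339 358 203 219
hub 0.58 [198.4, 223.8] 135 180 208 216 233
carriage_front 0.94 [252.9, 222.4] 828 227 270 211 237
carriage 0.86 [254.1, 223.5] 727 227 269 211 236
amber_glass 0.54 [305.9, 213.0] 278 295 313 204 221
salt_grinder 0.56 [168.6, 171.2] 178 158 175 166 178
tea_tin 0.6 [276.7, 189.5] 274 268 287 181 199
wooden_spoon 0.52 [146.3, 195.2] 306 141 154 174 245
```

Run:
```python
from h import *
a=cv2.imread('pics/scene0.png')[165:365,120:360]; b=cv2.imread('pics/top0.png')[155:265,130:370]
cv2.imwrite('pics/s1.png',cv2.resize(a,None,fx=3,fy=3,interpolation=3)); cv2.imwrite('pics/t1.png',cv2.resize(b,None,fx=3.3,fy=3.3,interpolation=3))
cs=np.load('scene0.npz');ct=np.load('top0.npz')
def tri(p,q):
    A=[];B=[]
    for c,x in((cs,p),(ct,q)):
        o,d=ray(c,x);M=np.eye(3)-np.outer(d,d);A.append(M);B.append(M@o)
    return np.linalg.lstsq(np.vstack(A),np.hstack(B),rcond=None)[0]
print(tri((338,189.8),(348.1,211.9)),tri((278.6,240.9),(243.7,221.9)))
print('hub',tri((238.5,206),(198.4,223.8)))
for n,p,z in (('up',(348.1,211.9),.06),('low',(243.7,221.9),.085),('hub',(198.4,223.8),.245),('glass',(305.9,213),.06),('tin',(276.7,189.5),.09),('grinder',(168.6,171.2),.1),('cf',(252.9,222.4),.03)): print(n,atz(ct,p,z))
```

```text
[ 0.49716024 -0.39507205  0.04974149] [0.45619915 0.02079042 0.04617889]
hub [0.44263691 0.182502   0.23317214]
up [ 0.49715906 -0.39163729  0.06      ]
low [0.45687921 0.02316689 0.085     ]
hub [0.43808646 0.17773978 0.245     ]
glass [ 0.49331385 -0.22343051  0.06      ]
tin [ 0.58311295 -0.10647469  0.09      ]
grinder [0.65509098 0.31669913 0.1       ]
cf [ 0.4591388  -0.01340882  0.03      ]
```

View pics/s1.png

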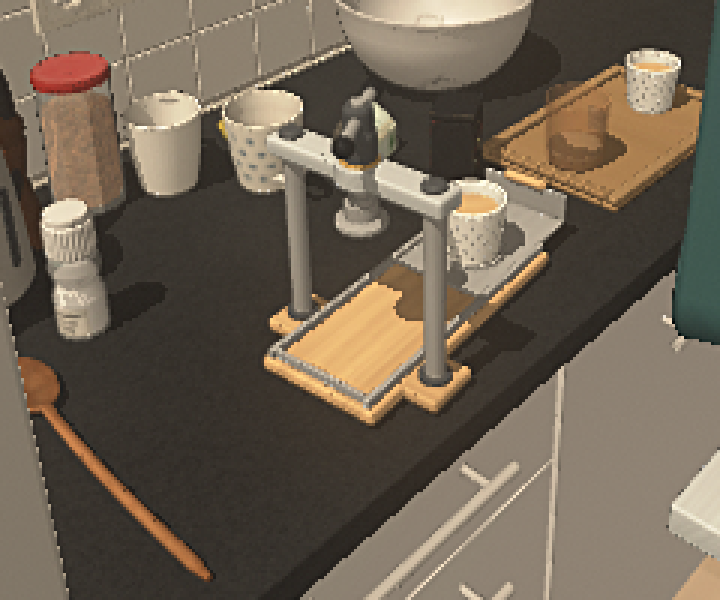

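View pics/t1.png

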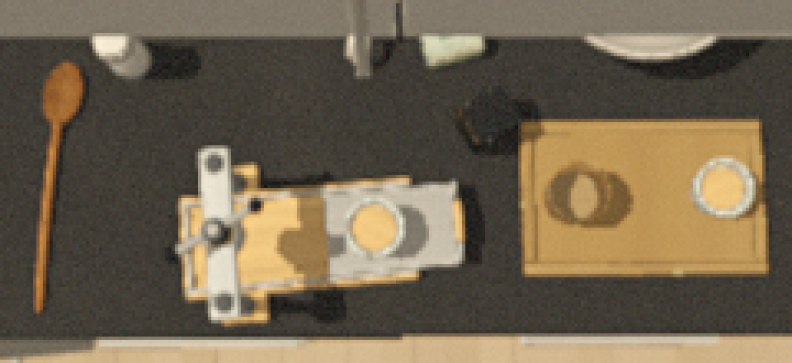

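The scene picture shows the press with its carriage pulled out to the right, and the lower mould on it. The upper mould and the amber glass are on the tray. In the top crop, the T-handle's balls are at about (257,205) and (172,253), the caps at (213,160) and (225,303). That puts the press yaw at about +5° and the bar at about -60°/120°.

>>> drive_tool(
  deltas=[
    {"xyz": [3.3,0,-0.2],"twist": [0,0,0]},
    {"xyz": [3.3,0,-0.2],"twist": [0,0,0]},
    {"xyz": [3.3,0,-0.2],"twist": [0,0,0]},
    {"xyz": [3.3,0,-0.2],"twist": [0,0,0]},
    {"xyz": [3.3,0,-0.2],"twist": [0,0,0]},
    {"xyz": [3.3,0,-0.2],"twist": [0,0,0]},
    {"xyz": [3.3,0,-0.2],"twist": [0,0,0]},
    {"xyz": [0,0,0],"twist": [0,0,0.1065]},
    {"xyz": [0,0,0],"twist": [0,0,0.1065]},
    {"xyz": [0,0,0],"twist": [0,0,0.1065]},
    {"xyz": [0,0,0],"twist": [0,0,0.1065]},
    {"xyz": [0,0,0],"twist": [0,0,0]},
  ],
  hand=0,
  grip_force=40,
)

```text
clock: 2.2
tcp_pos: [0.4377, -0.4054, 0.2452]
eef_rot: [[1.0, -0.002, -0.0], [-0.002, -1.0, 0.0], [-0.0, -0.0, -1.0]]
wrist_force: [0.5, -0.2, -0.5]
finger_gap: 0.0855
finger_force: 0.0
```

```bash
cat >> h.py <<'E'
def snap(name,labels,show=True):
    s=bot.state(); c=vision.capture('wrist'); np.savez(name+'.npz',tcp_pos=s['tcp_pos'],eef_rot=s['eef_rot'],**c)
    cv2.imwrite(f'pics/{name}.png',c['img'][:,:,::-1]); print(np.round(s['tcp_pos'],4),np.round(np.degrees(np.arctan2(s['eef_rot'][1,0],s['eef_rot'][0,0])),2),'t',s['clock'],'F',np.round(s['wrist_force'],1),'M',np.round(s['moment'],3),'gap',s['finger_gap'])
    out={}
    for l in labels:
        rs=regions_of(l,'wrist')
        for r in rs[:2]:
            ys,xs=np.where(r['mask']); print(l,round(r['p'],2),np.round(r['xy'],1),r['mask'].sum(),xs.min(),xs.max(),ys.min(),ys.max())
        if rs: out[l]=rs[0]['mask']
    return s,c,out
E
python3 - <<'E'
from h import *
s,c,o=snap('w1',['upper_mould','amber_glass'])
print(c['mount'],c['fx'],c['cx'],c['cy'])
for X in ([.497,-.392,.07],[.497,-.392,.008]): print(proj(c,X,s))
E
```

```text
[ 0.4377 -0.4054  0.2452] -0.09 t 2.2 F [ 0.5 -0.2 -0.5] M [-0.007 -0.061  0.   ] gap 0.08548849955284946
upper_mould 0.86 [247.8 105.5] 4125 212 282 69 141
amber_glass 0.88 [ 59.6 111.3] 7620 5 119 71 156
[[ 3.63567900e-04 -9.51307919e-01 -3.08241970e-01  7.94651119e-02]
 [ 9.99999300e-01  6.92959496e-04 -9.59149756e-04  1.16057826e-03]
 [ 1.12604596e-03 -3.08241405e-01  9.51307504e-01 -1.43760576e-01]
 [ 0.00000000e+00  0.00000000e+00  0.00000000e+00  1.00000000e+00]] 328.2793654903616 259.28210898567414 190.46480454473257
[244.15832732 106.59044314]
[246.6429427  102.98505349]
```

View pics/w1.png

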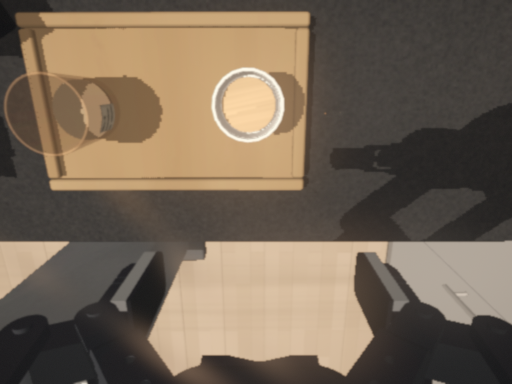

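The rim of the upper mould shows as a clean circle at about (248,105), with the tray edges around it and the glass to the left at (60,112). I'll fit that circle.

```bash
cat >> h.py <<'E'
from scipy.optimize import least_squares
def rimfit(views,x0,r=.034,fixz=None):
    """views: list of (c,s,mask); fit circle centre so its projected ellipse matches the mask outline"""
    a=np.linspace(0,2*np.pi,180,endpoint=False); ci=np.stack([np.cos(a),np.sin(a),0*a],1)*r
    pts=[]
    for c,s,m in views:
        k=max(cv2.findContours(m.astype(np.uint8),0,1)[0],key=cv2.contourArea); k=cv2.convexHull(k)
        pts.append(cv2.fitEllipse(k))
    def f(q):
        X=np.array([q[0],q[1],q[2] if fixz is None else fixz]); e=[]
        for (c,s,m),el in zip(views,pts):
            p=cv2.fitEllipse(proj(c,X+ci,s).astype(np.float32)); e+=[p[0][0]-el[0][0],p[0][1]-el[0][1],.5*(p[1][0]+p[1][1]-el[1][0]-el[1][1])]
        return e
    o=least_squares(f,x0,diff_step=1e-3); return o.x,np.round(o.fun,2)
E
python3 - <<'E'
from h import *
def ld(n):
    d=dict(np.load(n+'.npz')); return d
from cell import regions_of
c=ld('w1'); m=regions_of('upper_mould','wrist')[0]['mask']
print(rimfit([(c,c,m)],[.497,-.392,.07])); print(rimfit([(c,c,m)],[.497,-.392,.07],fixz=.07))
ct=ld('top0'); mt=regions_of('upper_mould','top')[0]['mask']
print(rimfit([(c,c,m),(ct,None,mt)],[.497,-.392,.07]))
# triangulate rim centre with scene+wrist handled by mask centre
mt=regions_of('lower_mould','top')[0]['mask']; print('low',rimfit([(ct,None,mt)],[.457,.023,.087],fixz=.087))
E
```

```text
(array([ 0.4974159 , -0.39524605,  0.06690692]), array([0., 0., 0.]))
(array([ 0.49752018, -0.39535437,  0.07      ]), array([-0.  ,  0.07,  0.7 ]))
(array([ 0.49744998, -0.39502144,  0.06604996]), array([-0.2 , -0.09, -0.18,  0.85,  0.28, -1.16]))
low (array([0.45207971, 0.02615708, 0.087     ]), array([ 0.  , -0.01,  0.48]))
```

>>> drive_tool(
  deltas=[
    {"xyz": [3.0,-0.5,0],"twist": [0,0,0]},
    {"xyz": [3.0,-0.5,2.0],"twist": [0,0,0]},
    {"xyz": [0,0,3.5],"twist": [0,0,0]},
    {"xyz": [0,0,3.5],"twist": [0,0,0]},
    {"xyz": [0,0,3.5],"twist": [0,0,0]},
    {"xyz": [0,0,3.0],"twist": [0,0,0]},
    {"xyz": [0,0,2.5],"twist": [0,0,0]},
    {"xyz": [0,0,1.5],"twist": [0,0,0]},
    {"xyz": [0,0,1.0],"twist": [0,0,0]},
    {"xyz": [0,0,0],"twist": [0,0,0]},
    {"xyz": [0,0,0],"twist": [0,0,0]},
  ],
)

```text
clock: 3.42
tcp_pos: [0.4976, -0.3957, 0.0405]
eef_rot: [[1.0, 0.0, 0.0], [0.0, -1.0, -0.0], [0.0, 0.0, -1.0]]
wrist_force: [-0.3, 0.4, 0.4]
finger_gap: 0.0852
finger_force: 0.0
```

>>> drive_tool(
  deltas=[
    {"xyz": [0,0,0]},
    {"xyz": [0,0,0]},
    {"xyz": [0,0,0]},
    {"xyz": [0,0,0]},
    {"xyz": [0,0,0]},
    {"xyz": [0,0,0]},
    {"xyz": [0,0,0]},
    {"xyz": [0,0,0]},
  ],
  hand=255,
  grip_force=35,
)

```text
schema error: expected keys xyz, twist
```

>>> drive_tool(
  deltas=[
    {"xyz": [0,0,0],"twist": [0,0,0]},
    {"xyz": [0,0,0],"twist": [0,0,0]},
    {"xyz": [0,0,0],"twist": [0,0,0]},
    {"xyz": [0,0,0],"twist": [0,0,0]},
    {"xyz": [0,0,0],"twist": [0,0,0]},
    {"xyz": [0,0,0],"twist": [0,0,0]},
  ],
  hand=255,
  grip_force=35,
)

```text
clock: 3.92
tcp_pos: [0.4989, -0.396, 0.0434]
eef_rot: [[1.0, 0.0, 0.004], [0.0, -1.0, -0.002], [0.004, 0.002, -1.0]]
wrist_force: [-0.4, 2.2, 6.5]
finger_gap: 0.067
finger_force: 38.9
```

>>> drive_tool(
  deltas=[
    {"xyz": [0,0,-1.5],"twist": [0,0,0]},
    {"xyz": [0,0,-3.0],"twist": [0,0,0]},
    {"xyz": [0,0,-4.0],"twist": [0,0,0]},
    {"xyz": [-1.0,0,-4.0],"twist": [0,0,0]},
    {"xyz": [-1.5,-2.0,-3.0],"twist": [0,0,0]},
    {"xyz": [-1.5,-3.5,0],"twist": [0,0,0]},
    {"xyz": [-1.5,-3.8,0],"twist": [0,0,0]},
    {"xyz": [-1.5,-3.8,0],"twist": [0,0,0]},
    {"xyz": [-1.5,-3.8,0],"twist": [0,0,0]},
    {"xyz": [-1.5,-3.8,0],"twist": [0,0,0]},
    {"xyz": [-1.4,-3.8,0],"twist": [0,0,0]},
    {"xyz": [0,-3.8,0],"twist": [0,0,0]},
  ],
)

```text
clock: 4.92
tcp_pos: [0.381, -0.1111, 0.1951]
eef_rot: [[1.0, -0.002, -0.001], [-0.002, -1.0, -0.001], [-0.001, 0.001, -1.0]]
wrist_force: [1.5, 0.6, -2.4]
finger_gap: 0.0666
finger_force: 40.5
```

>>> drive_tool(
  deltas=[
    {"xyz": [0,-3.8,0],"twist": [0,0,0]},
    {"xyz": [0,-3.8,0],"twist": [0,0,0]},
    {"xyz": [0,-3.3,0],"twist": [0,0,0]},
    {"xyz": [0,-2.5,0],"twist": [0,0,0]},
    {"xyz": [0,0,0],"twist": [0,0,0]},
    {"xyz": [0,0,0],"twist": [0,0,0]},
    {"xyz": [0,0,0],"twist": [0,0,0]},
  ],
)

```text
clock: 5.5
tcp_pos: [0.3835, 0.0211, 0.1953]
eef_rot: [[1.0, 0.0, 0.0], [0.0, -1.0, -0.001], [0.0, 0.001, -1.0]]
wrist_force: [0.6, -0.4, -2.2]
finger_gap: 0.0666
finger_force: 40.7
```

Run:
```python
from h import *
s,c,o=snap('w2',['lower_mould','upper_mould','carriage_front','hub','bar_end'])
m=o['lower_mould']
print(rimfit([(c,s,m)],[.452,.026,.087])); print(rimfit([(c,s,m)],[.452,.026,.087],fixz=.087))
```

```text
[0.3835 0.0211 0.1953] 0.0 t 5.5 F [ 0.6 -0.4 -2.2] M [0.032 0.035 0.009] gap 0.06660322120036322
lower_mould 0.91 [253.7 102.8] 6819 208 298 53 147
upper_mould 0.9 [258.2 273.1] 21208 178 341 184 355
carriage_front 0.75 [317.9  79. ] 14640 183 383 23 155
carriage_front 0.65 [252.7 101.3] 6730 208 298 53 147
bar_end 0.3 [259.5 274.3] 21303 177 341 183 356
(array([0.45049297, 0.0248753 , 0.08660275]), array([0., 0., 0.]))
(array([0.45049485, 0.02486775, 0.087     ]), array([0.  , 0.02, 0.14]))
```

View pics/w2.png

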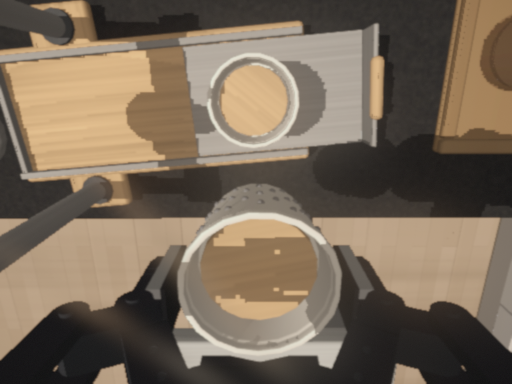

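```bash
cat > held.py <<'E'
from h import *
from scipy.spatial import cKDTree
def held(c,s,m,row=265):
    k=max(cv2.findContours(m.astype(np.uint8),0,1)[0],key=cv2.contourArea)[:,0]; k=k[k[:,1]>row].astype(float)
    a=np.linspace(0,2*np.pi,720); ci=np.stack([np.cos(a),np.sin(a),0*a],1)*.034
    R=np.array(s['eef_rot']); t=np.array(s['tcp_pos'])
    f=lambda q: cKDTree(proj(c,(np.array(q)+ci)@R.T+t,s)).query(k)[0]
    o=least_squares(f,[0,0,-.027],loss='soft_l1',diff_step=1e-3,x_scale=.01); return o.x,np.abs(o.fun).mean(),len(k)
if __name__=='__main__':
    d=dict(np.load('w2.npz'));m=regions_of('upper_mould','wrist')[0]['mask']
    for r in (255,270,290): print(held(d,d,m,r))
E
python3 held.py
```

```text
(array([-0.00182465,  0.00092588, -0.02646032]), np.float64(0.5859925156568068), 276)
(array([-0.00213045,  0.00086477, -0.02617625]), np.float64(0.5538857211158216), 246)
(array([-0.00185939,  0.00079305, -0.02644201]), np.float64(0.5098163737267821), 206)
```

>>> drive_tool(
  deltas=[
    {"xyz": [2.5,-0.2,0],"twist": [0,0,0]},
    {"xyz": [2.5,-0.2,0],"twist": [0,0,0]},
    {"xyz": [1.88,-0.07,1.0],"twist": [0,0,0]},
    {"xyz": [0,0,2.5],"twist": [0,0,0]},
    {"xyz": [0,0,2.0],"twist": [0,0,0]},
    {"xyz": [0,0,1.0],"twist": [0,0,0]},
    {"xyz": [0,0,0],"twist": [0,0,0]},
    {"xyz": [0,0,0],"twist": [0,0,0]},
    {"xyz": [0,0,0],"twist": [0,0,0]},
  ],
)

```text
clock: 6.6
tcp_pos: [0.4533, 0.026, 0.1318]
eef_rot: [[1.0, -0.0, 0.003], [-0.0, -1.0, -0.0], [0.003, 0.0, -1.0]]
wrist_force: [1.1, 0.0, -2.9]
finger_gap: 0.0665
finger_force: 40.8
```

Run:
```python
from h import *
s,c,o=snap('w3',[]); print(s['eef_rot'])
```

```text
[0.4533 0.026  0.1318] -0.03 t 6.6 F [ 1.1  0.  -2.9] M [-0.004 -0.044  0.032] gap 0.0664727995937605
[[ 9.99995848e-01 -4.84231290e-04  2.84078631e-03]
 [-4.83463833e-04 -9.99999846e-01 -2.70836963e-04]
 [ 2.84091702e-03  2.69462421e-04 -9.99995928e-01]]
```

View pics/w3.png

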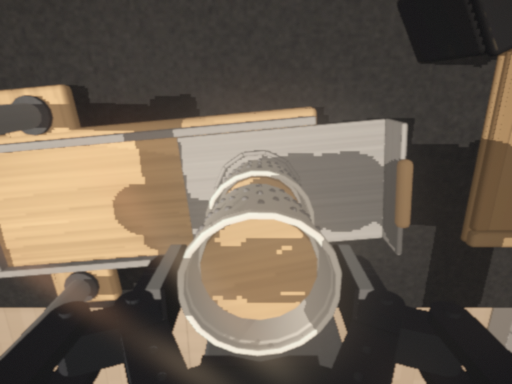

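>>> drive_tool(
  deltas=[
    {"xyz": [-0.08,0,0.4],"twist": [0,0,0]},
    {"xyz": [0,0,0.4],"twist": [0,0,0]},
    {"xyz": [0,0,0.4],"twist": [0,0,0]},
    {"xyz": [0,0,0.3],"twist": [0,0,0]},
    {"xyz": [0,0,0.3],"twist": [0,0,0]},
    {"xyz": [0,0,0],"twist": [0,0,0]},
    {"xyz": [0,0,0],"twist": [0,0,0]},
  ],
)

```text
clock: 7.23
tcp_pos: [0.4514, 0.0262, 0.1119]
eef_rot: [[1.0, -0.0, -0.001], [-0.0, -1.0, -0.0], [-0.001, 0.0, -1.0]]
wrist_force: [-0.4, -0.5, -3.0]
finger_gap: 0.0666
finger_force: 40.8
```

>>> drive_tool(
  deltas=[
    {"xyz": [0,0,0.15],"twist": [0,0,0]},
    {"xyz": [0,0,0.15],"twist": [0,0,0]},
    {"xyz": [0,0,0],"twist": [0,0,0]},
  ],
)

```text
clock: 7.48
tcp_pos: [0.4522, 0.0262, 0.1101]
eef_rot: [[1.0, -0.0, 0.002], [-0.0, -1.0, -0.0], [0.002, 0.0, -1.0]]
wrist_force: [-0.6, 0.6, -0.4]
finger_gap: 0.0667
finger_force: 40.9
```

>>> drive_tool(
  deltas=[
    {"xyz": [0,0,0.15],"twist": [0,0,0]},
    {"xyz": [0,0,0],"twist": [0,0,0]},
    {"xyz": [0,0,0],"twist": [0,0,0]},
  ],
)

```text
clock: 7.73
tcp_pos: [0.4527, 0.026, 0.1099]
eef_rot: [[1.0, -0.0, 0.003], [-0.0, -1.0, -0.001], [0.003, 0.001, -1.0]]
wrist_force: [-1.6, 0.3, 6.1]
finger_gap: 0.0666
finger_force: 41.3
```

>>> drive_tool(
  deltas=[
    {"xyz": [0,0,-0.1],"twist": [0,0,0]},
    {"xyz": [0,0,0],"twist": [0,0,0]},
    {"xyz": [0,0,0],"twist": [0,0,0]},
    {"xyz": [0,0,0],"twist": [0,0,0]},
    {"xyz": [0,0,0],"twist": [0,0,0]},
    {"xyz": [0,0,0],"twist": [0,0,0]},
  ],
  hand=0,
)

```text
clock: 8.23
tcp_pos: [0.4515, 0.0262, 0.1086]
eef_rot: [[1.0, -0.0, -0.0], [-0.0, -1.0, -0.0], [-0.0, 0.0, -1.0]]
wrist_force: [-0.5, -0.1, -0.1]
finger_gap: 0.0856
finger_force: 0.0
```

>>> drive_tool(
  deltas=[
    {"xyz": [0,0,-1.0],"twist": [0,0,0]},
    {"xyz": [0,0,-2.5],"twist": [0,0,0]},
    {"xyz": [-1.0,0,-3.5],"twist": [0,0,0]},
    {"xyz": [-2.5,0,-2.5],"twist": [0,0,0]},
    {"xyz": [-3.0,0,0],"twist": [0,0,0]},
    {"xyz": [0,0,0],"twist": [0,0,0]},
    {"xyz": [0,0,0],"twist": [0,0,0]},
    {"xyz": [0,0,0],"twist": [0,0,0]},
  ],
)

```text
clock: 8.9
tcp_pos: [0.3869, 0.0262, 0.2041]
eef_rot: [[1.0, -0.0, 0.001], [-0.0, -1.0, -0.0], [0.001, 0.0, -1.0]]
wrist_force: [0.0, -0.2, -0.1]
finger_gap: 0.0856
finger_force: 0.0
```

Run:
```python
from h import *
s,c,o=snap('w4',['upper_mould','lower_mould','carriage_front','hub','bar_end'])
m=o['upper_mould']
print(rimfit([(c,s,m)],[.452,.026,.135])); print(rimfit([(c,s,m)],[.452,.026,.135],fixz=.138))
```

```text
[0.3869 0.0262 0.2041] -0.01 t 8.9 F [ 0.  -0.2 -0.1] M [-0.004 -0.023 -0.047] gap 0.08560727398669102
upper_mould 0.91 [257.  105.7] 9520 204 311 51 162
carriage_front 0.93 [335.3  78.4] 10543 191 384 31 156
(array([0.45145498, 0.02639699, 0.13648247]), array([0., 0., 0.]))
(array([0.45146504, 0.026388  , 0.135     ]), array([-0.  ,  0.12,  0.78]))
```

View pics/w4.png

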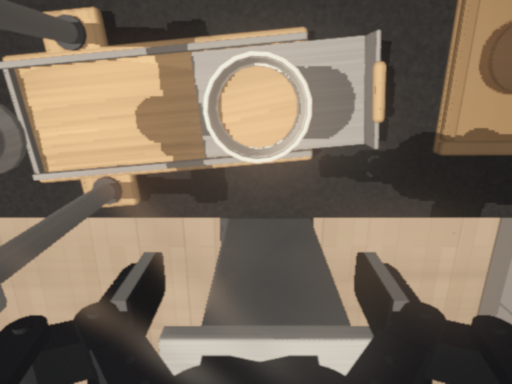

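The upper mould is nested: its rim centre is (0.4515,0.0264) at z≈0.137, concentric with the lower mould. The end plate's wooden strip is at (378,92), running over rows 63–122.

Run:
```python
from h import *
c=dict(np.load('w4.npz')); ct=dict(np.load('top0.npz'))
for p in ((381,63),(381,122),(380,31),(376,148)): print(p,atz(c,p,.06,c))
for p in ((20,62),(305,30),(40,178),(310,155)): print(p,atz(c,p,.02,c))
t=lambda u,v:(130+(u+.5)/3.3-.5,155+(v+.5)/3.3-.5)
A=atz(ct,t(213,160),.213);B=atz(ct,t(225,303),.213);H=atz(ct,t(217,231),.264)
print(A,B,(A+B)/2,np.degrees(np.arctan2(A[1]-B[1],A[0]-B[0])),'hub',H)
a=atz(ct,t(257,205),.245);b=atz(ct,t(172,253),.245);print(a,b,(a+b)/2,np.degrees(np.arctan2(b[1]-a[1],b[0]-a[0])))
yaw=np.radians(5); print('front', np.array([.4515,.0264])+.104*np.array([np.sin(yaw),-np.cos(yaw)]))
```

```text
(381, 63) [ 0.48296794 -0.07434916  0.06      ]
(381, 122) [ 0.4354132  -0.07976978  0.06      ]
(380, 31) [ 0.50676594 -0.07084031  0.06      ]
(376, 148) [ 0.41277482 -0.07792981  0.06      ]
(20, 62) [0.48614344 0.24847947 0.02      ]
(305, 30) [ 0.51322488 -0.01609988  0.02      ]
(40, 178) [0.37384773 0.25285915 0.02      ]
(310, 155) [ 0.39817116 -0.02610596  0.02      ]
[0.5139994  0.19816058 0.213     ] [0.36142019 0.18237679 0.213     ] [0.4377098  0.19026868 0.213     ] 5.906038988944047 hub [0.43380759 0.18535387 0.264     ]
[0.46221213 0.14671716 0.245     ] [0.41254406 0.23416731 0.245     ] [0.43737809 0.19044224 0.245     ] 119.59478519585316
front [ 0.4605642  -0.07720425]
```

>>> drive_tool(
  deltas=[
    {"xyz": [0,3.5,0],"twist": [0,0,0]},
    {"xyz": [1.6,4.0,0],"twist": [0,0,0]},
    {"xyz": [3.0,4.0,0],"twist": [0,0,0]},
    {"xyz": [3.0,1.95,0],"twist": [0,0,0]},
    {"xyz": [0,0,1.5],"twist": [0,0,-0.096]},
    {"xyz": [0,0,3.5],"twist": [0,0,0]},
    {"xyz": [0,0,3.5],"twist": [0,0,0]},
    {"xyz": [0,0,3.5],"twist": [0,0,0]},
    {"xyz": [0,0,2.5],"twist": [0,0,0]},
    {"xyz": [0,0,1.5],"twist": [0,0,0]},
    {"xyz": [0,0,0.5],"twist": [0,0,0]},
    {"xyz": [0,0,0],"twist": [0,0,0]},
  ],
  hand=255,
)

```text
clock: 10.2
tcp_pos: [0.456, -0.1, 0.0369]
eef_rot: [[0.995, 0.096, -0.004], [0.096, -0.995, 0.001], [-0.004, -0.002, -1.0]]
wrist_force: [-0.5, -0.3, 0.4]
finger_gap: -0.0002
finger_force: 0.0
```

>>> drive_tool(
  deltas=[
    {"xyz": [0,-0.3,0],"twist": [0,0,0]},
    {"xyz": [0,-0.3,0],"twist": [0,0,0]},
    {"xyz": [0,-0.3,0],"twist": [0,0,0]},
    {"xyz": [0,-0.4,0],"twist": [0,0,0]},
    {"xyz": [0,-0.6,0],"twist": [0,0,0]},
    {"xyz": [0,-0.8,0],"twist": [0,0,0]},
    {"xyz": [0,-1.0,0],"twist": [0,0,0]},
    {"xyz": [0,-1.2,0],"twist": [0,0,0]},
    {"xyz": [0,-1.2,0],"twist": [0,0,0]},
    {"xyz": [0,-1.2,0],"twist": [0,0,0]},
    {"xyz": [0,-1.2,0],"twist": [0,0,0]},
    {"xyz": [0,-1.2,0],"twist": [0,0,0]},
  ],
)

```text
clock: 11.2
tcp_pos: [0.4479, -0.0023, 0.039]
eef_rot: [[0.995, 0.096, 0.001], [0.096, -0.995, -0.0], [0.001, 0.0, -1.0]]
wrist_force: [3.4, -3.7, 1.7]
finger_gap: -0.0001
finger_force: 1.5
```

>>> drive_tool(
  deltas=[
    {"xyz": [0,-1.2,0],"twist": [0,0,0]},
    {"xyz": [0,-1.2,0],"twist": [0,0,0]},
    {"xyz": [0,-1.0,0],"twist": [0,0,0]},
    {"xyz": [0,-0.8,0],"twist": [0,0,0]},
    {"xyz": [0,-0.6,0],"twist": [0,0,0]},
    {"xyz": [0,-0.5,0],"twist": [0,0,0]},
    {"xyz": [0,0,0],"twist": [0,0,0]},
  ],
)

```text
clock: 11.78
tcp_pos: [0.4417, 0.0503, 0.0383]
eef_rot: [[0.995, 0.097, -0.002], [0.097, -0.995, 0.001], [-0.002, -0.002, -1.0]]
wrist_force: [-0.2, 0.0, -0.1]
finger_gap: 0.0004
finger_force: 0.0
```

>>> drive_tool(
  deltas=[
    {"xyz": [0,-0.4,0],"twist": [0,0,0]},
    {"xyz": [0,-0.4,0],"twist": [0,0,0]},
    {"xyz": [0,-0.3,0],"twist": [0,0,0]},
    {"xyz": [0,-0.3,0],"twist": [0,0,0]},
    {"xyz": [0,0,0],"twist": [0,0,0]},
  ],
)

```text
clock: 12.2
tcp_pos: [0.4408, 0.0635, 0.0384]
eef_rot: [[0.995, 0.096, -0.001], [0.096, -0.995, 0.001], [-0.001, -0.001, -1.0]]
wrist_force: [-0.4, -1.3, -1.0]
finger_gap: 0.0001
finger_force: 0.2
```

>>> drive_tool(
  deltas=[
    {"xyz": [0,-0.3,0],"twist": [0,0,0]},
    {"xyz": [0,-0.3,0],"twist": [0,0,0]},
    {"xyz": [0,-0.2,0],"twist": [0,0,0]},
  ],
)

```text
clock: 12.45
tcp_pos: [0.4402, 0.0708, 0.0384]
eef_rot: [[0.995, 0.096, -0.001], [0.096, -0.995, -0.001], [-0.001, 0.001, -1.0]]
wrist_force: [-1.1, -8.9, -1.4]
finger_gap: 0.0001
finger_force: 4.8
```

>>> drive_tool(
  deltas=[
    {"xyz": [0,-0.15,0],"twist": [0,0,0]},
    {"xyz": [0,-0.1,0],"twist": [0,0,0]},
    {"xyz": [0,0,0],"twist": [0,0,0]},
  ],
)

```text
clock: 12.7
tcp_pos: [0.4403, 0.0707, 0.0385]
eef_rot: [[0.995, 0.096, -0.001], [0.096, -0.995, -0.007], [-0.001, 0.007, -1.0]]
wrist_force: [-0.7, -10.7, -0.6]
finger_gap: 0.0001
finger_force: 5.4
```

>>> drive_tool(
  deltas=[
    {"xyz": [0,1.0,0],"twist": [0,0,0]},
    {"xyz": [0,2.0,-1.0],"twist": [0,0,0]},
    {"xyz": [0,0,-3.5],"twist": [0,0,0]},
    {"xyz": [0,0,-3.8],"twist": [0,0,0]},
    {"xyz": [0,0,-3.8],"twist": [0,0,0]},
    {"xyz": [0,0,-3.8],"twist": [0,0,0]},
    {"xyz": [0,0,-3.8],"twist": [0,0,0]},
    {"xyz": [0,0,-3.8],"twist": [0,0,0]},
    {"xyz": [0,0,-2.8],"twist": [0,0,0]},
    {"xyz": [1.9,-3.6,0],"twist": [0,0,0]},
    {"xyz": [2.0,-3.6,0],"twist": [0,0,0]},
    {"xyz": [0,-2.0,0],"twist": [0,0,0]},
  ],
)

```text
clock: 13.7
tcp_pos: [0.4756, 0.1421, 0.3023]
eef_rot: [[0.995, 0.097, 0.003], [0.097, -0.995, 0.004], [0.003, -0.004, -1.0]]
wrist_force: [-0.7, 0.4, -0.8]
finger_gap: -0.0003
finger_force: 0.0
```

>>> drive_tool(
  deltas=[
    {"xyz": [0,0,0],"twist": [0,0,-0.124]},
    {"xyz": [0,0,0],"twist": [0,0,-0.124]},
    {"xyz": [0,0,0],"twist": [0,0,-0.124]},
    {"xyz": [0,0,0],"twist": [0,0,-0.124]},
    {"xyz": [0,0,0],"twist": [0,0,-0.124]},
    {"xyz": [0,0,0],"twist": [0,0,-0.124]},
    {"xyz": [0,0,0],"twist": [0,0,-0.124]},
    {"xyz": [0,0,0],"twist": [0,0,-0.124]},
    {"xyz": [0,0,0],"twist": [0,0,-0.124]},
    {"xyz": [0,0,0],"twist": [0,0,-0.124]},
    {"xyz": [0,0,0],"twist": [0,0,-0.124]},
    {"xyz": [0,0,0],"twist": [0,0,-0.124]},
  ],
)

```text
clock: 14.7
tcp_pos: [0.4736, 0.1396, 0.3022]
eef_rot: [[-0.02, 1.0, 0.001], [1.0, 0.02, 0.002], [0.002, 0.001, -1.0]]
wrist_force: [0.0, -0.6, 0.1]
finger_gap: 0.0
finger_force: 0.0
```

>>> drive_tool(
  deltas=[
    {"xyz": [0,0,0],"twist": [0,0,-0.124]},
    {"xyz": [0,0,0],"twist": [0,0,-0.124]},
    {"xyz": [0,0,0],"twist": [0,0,-0.124]},
    {"xyz": [0,0,0],"twist": [0,0,-0.124]},
    {"xyz": [0,0,0],"twist": [0,0,0]},
    {"xyz": [0,0,0],"twist": [0,0,0]},
  ],
  hand=0,
)

```text
clock: 15.2
tcp_pos: [0.4734, 0.1393, 0.3021]
eef_rot: [[-0.485, 0.874, 0.001], [0.874, 0.485, 0.001], [0.001, 0.001, -1.0]]
wrist_force: [0.4, 0.1, 0.1]
finger_gap: 0.0724
finger_force: 0.0
```

Run:
```python
from h import *
s,c,o=snap('w5',['hub','bar_end','press'])
print(s['joint_positions'])
```

```text
[0.4734 0.1393 0.3021] 119.02 t 15.2 F [0.4 0.1 0.1] M [ 0.044 -0.04  -0.018] gap 0.07236871850833822
hub 0.58 [242.7  98.6] 4829 223 270 0 205
bar_end 0.7 [246.3  99.3] 4536 224 270 0 204
press 0.66 [233.4 124.2] 28023 121 369 0 253
[ 9.76202904e+00 -2.46472225e+00  7.81821443e+01  7.05489893e-02
  1.04225574e+02 -1.92386039e+01]
```

View pics/w5.png

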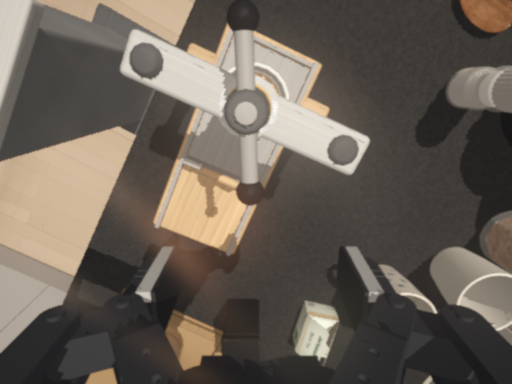

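The picture shows the bar almost along the tool's x axis, with its balls at (243,15) and (249,193) and the hub at (247,111). The carriage is home under the bridge.

Run:
```python
from h import *
c=dict(np.load('w5.npz'))
a=atz(c,(243,15),.245,c);b=atz(c,(249,193),.245,c);h=atz(c,(247,109),.262,c)
print(a,b,(a+b)/2,np.linalg.norm(a-b),h,np.degrees(np.arctan2(*(a-b)[[1,0]])))
p=atz(c,(147,61),.213,c);q=atz(c,(343,150),.213,c);print(p,q,(p+q)/2,np.linalg.norm(p-q))
R=np.array(c['eef_rot']);
for t in ((a+b)/2,h,(p+q)/2): print('tool',np.round((R.T@(t-c['tcp_pos']))*100,2))
```

```text
[0.41033974 0.23468895 0.245     ] [0.46226722 0.1459116  0.245     ] [0.43630348 0.19030027 0.245     ] 0.10284882369863166 [0.43607156 0.19290728 0.262     ] 120.32413723272406
[0.36369516 0.18425726 0.213     ] [0.50995981 0.19742547 0.213     ] [0.43682749 0.19084137 0.213     ] 0.14685622805219437
tool [ 6.26 -0.78  5.71]
tool [ 6.5  -0.67  4.01]
tool [ 6.28 -0.71  8.91]
```

>>> drive_tool(
  deltas=[
    {"xyz": [3.1,-0.4,0],"twist": [0,0,0]},
    {"xyz": [3.17,-0.35,0],"twist": [0,0,0]},
    {"xyz": [0,0,0],"twist": [0,0,-0.02]},
    {"xyz": [0,0,2.0],"twist": [0,0,0]},
    {"xyz": [0,0,2.5],"twist": [0,0,0]},
    {"xyz": [0,0,2.0],"twist": [0,0,0]},
    {"xyz": [0,0,0.9],"twist": [0,0,0]},
    {"xyz": [0,0,0],"twist": [0,0,0]},
    {"xyz": [0,0,0],"twist": [0,0,0]},
  ],
)

```text
clock: 16.15
tcp_pos: [0.4364, 0.1898, 0.228]
eef_rot: [[-0.504, 0.864, -0.0], [0.864, 0.504, -0.0], [-0.0, -0.0, -1.0]]
wrist_force: [-0.1, -1.3, -0.8]
finger_gap: 0.0855
finger_force: 0.0
```

>>> drive_tool(
  deltas=[
    {"xyz": [0,0,0],"twist": [0,0,0]},
    {"xyz": [0,0,0],"twist": [0,0,0]},
    {"xyz": [0,0,0],"twist": [0,0,0]},
    {"xyz": [0,0,0],"twist": [0,0,0]},
    {"xyz": [0,0,0],"twist": [0,0,0]},
    {"xyz": [0,0,0],"twist": [0,0,0]},
    {"xyz": [0,0,0],"twist": [0,0,0]},
  ],
  hand=255,
  grip_force=70,
)

```text
clock: 16.73
tcp_pos: [0.4366, 0.1901, 0.2291]
eef_rot: [[-0.505, 0.863, 0.002], [0.863, 0.505, 0.001], [-0.001, 0.002, -1.0]]
wrist_force: [-0.3, 0.3, 6.5]
finger_gap: 0.025
finger_force: 68.7
```

```bash
cat > st.py <<'E'
from h import *
s=bot.state(); print(np.round(s['tcp_pos'],4),'yaw',np.round(np.degrees(np.arctan2(s['eef_rot'][1,0],s['eef_rot'][0,0])),2),'t',s['clock'],'F',np.round(s['wrist_force'],1),'M',np.round(s['moment'],3),'j6',s['joint_positions'][5].round(1),'tau6',s['joint_torque'][5].round(3),'gap',s['finger_gap'].round(4))
E
python3 st.py
```

```text
Traceback (most recent call last):
  File "st.py", line 2, in <module>
    s=bot.state(); print(np.round(s['tcp_pos'],4),'yaw',np.round(np.degrees(np.arctan2(s['eef_rot'][1,0],s['eef_rot'][0,0])),2),'t',s['clock'],'F',np.round(s['wrist_force'],1),'M',np.round(s['moment'],3),'j6',s['joint_positions'][5].round(1),'tau6',s['joint_torque'][5].round(3),'gap',s['finger_gap'].round(4))
                                                                                                                                                                                                                                                                                             ^^^^^^^^^^^^^^^^^^^^^
AttributeError: 'float' object has no attribute 'round'
```

>>> drive_tool(
  deltas=[
    {"xyz": [0,0,0],"twist": [0,0,0.06]},
    {"xyz": [0,0,0],"twist": [0,0,0.12]},
    {"xyz": [0,0,0],"twist": [0,0,0.12]},
    {"xyz": [0,0,0],"twist": [0,0,0.12]},
    {"xyz": [0,0,0],"twist": [0,0,0.12]},
    {"xyz": [0,0,0],"twist": [0,0,0.12]},
  ],
)

```text
clock: 17.23
tcp_pos: [0.4357, 0.1899, 0.2291]
eef_rot: [[0.136, 0.991, -0.0], [0.991, -0.136, -0.0], [-0.0, 0.0, -1.0]]
wrist_force: [-3.8, -0.2, 6.6]
finger_gap: 0.0249
finger_force: 68.9
```

```bash
sed -i "s/\['finger_gap'\].round(4)/['finger_gap'],s['finger_force']/" st.py; python3 st.py
```

```text
[0.4357 0.1899 0.2291] yaw 82.21 t 17.2333 F [-3.8 -0.2  6.6] M [-0.173  0.552  0.292] j6 24.5 tau6 -0.892 gap 0.024866218842300027 68.86819213628769
```

>>> drive_tool(
  deltas=[
    {"xyz": [0,0,0],"twist": [0,0,0.12]},
    {"xyz": [0,0,0],"twist": [0,0,0.12]},
    {"xyz": [0,0,0],"twist": [0,0,0.12]},
    {"xyz": [0,0,0],"twist": [0,0,0.12]},
    {"xyz": [0,0,0],"twist": [0,0,0.12]},
    {"xyz": [0,0,0],"twist": [0,0,0.12]},
    {"xyz": [0,0,0],"twist": [0,0,0.12]},
    {"xyz": [0,0,0],"twist": [0,0,0.12]},
    {"xyz": [0,0,0],"twist": [0,0,0.12]},
    {"xyz": [0,0,0],"twist": [0,0,0.12]},
    {"xyz": [0,0,0],"twist": [0,0,0.12]},
    {"xyz": [0,0,0],"twist": [0,0,0.12]},
  ],
)

```text
clock: 18.23
tcp_pos: [0.4344, 0.1913, 0.2291]
eef_rot: [[1.0, -0.004, -0.003], [-0.004, -1.0, 0.003], [-0.003, -0.003, -1.0]]
wrist_force: [-6.4, 3.5, 6.5]
finger_gap: 0.025
finger_force: 69.0
```

>>> drive_tool(
  deltas=[
    {"xyz": [0,0,0],"twist": [0,0,0.12]},
    {"xyz": [0,0,0],"twist": [0,0,0.12]},
    {"xyz": [0,0,0],"twist": [0,0,0.12]},
    {"xyz": [0,0,0],"twist": [0,0,0.12]},
  ],
)

```text
clock: 18.57
tcp_pos: [0.4345, 0.192, 0.2291]
eef_rot: [[0.886, -0.464, -0.002], [-0.464, -0.886, 0.004], [-0.004, -0.003, -1.0]]
wrist_force: [-6.2, 4.6, 7.1]
finger_gap: 0.0254
finger_force: 68.9
```

```bash
python3 st.py
```

```text
[0.4345 0.192  0.2291] yaw -27.67 t 18.5667 F [-6.2  4.6  7.1] M [0.746 1.046 0.259] j6 134.5 tau6 -0.894 gap 0.0253576689469403 68.88969117309898
```

>>> drive_tool(
  deltas=[
    {"xyz": [0,0,0],"twist": [0,0,0]},
    {"xyz": [0,0,0],"twist": [0,0,0]},
    {"xyz": [0,0,0],"twist": [0,0,0]},
    {"xyz": [0,0,0],"twist": [0,0,0]},
    {"xyz": [0,0,0],"twist": [0,0,0]},
    {"xyz": [0,0,-2.0],"twist": [0,0,0]},
    {"xyz": [0,0,-3.3],"twist": [0,0,0]},
    {"xyz": [0,0,0],"twist": [0,0,-0.121]},
    {"xyz": [0,0,0],"twist": [0,0,-0.121]},
    {"xyz": [0,0,0],"twist": [0,0,-0.121]},
    {"xyz": [0,0,0],"twist": [0,0,-0.121]},
    {"xyz": [0,0,0],"twist": [0,0,-0.121]},
  ],
  hand=0,
)

```text
clock: 19.57
tcp_pos: [0.4363, 0.1897, 0.2807]
eef_rot: [[0.991, 0.13, -0.0], [0.13, -0.991, -0.0], [-0.0, 0.0, -1.0]]
wrist_force: [0.5, 0.2, -0.1]
finger_gap: 0.0856
finger_force: 0.0
```

>>> drive_tool(
  deltas=[
    {"xyz": [0,0,0],"twist": [0,0,-0.121]},
    {"xyz": [0,0,0],"twist": [0,0,-0.121]},
    {"xyz": [0,0,0],"twist": [0,0,-0.121]},
    {"xyz": [0,0,0],"twist": [0,0,-0.121]},
    {"xyz": [0,0,0],"twist": [0,0,-0.121]},
    {"xyz": [0,0,0],"twist": [0,0,-0.121]},
    {"xyz": [0,0,0],"twist": [0,0,-0.121]},
    {"xyz": [0,0,0],"twist": [0,0,-0.121]},
    {"xyz": [0,0,0],"twist": [0,0,-0.121]},
    {"xyz": [0,0,0],"twist": [0,0,-0.121]},
    {"xyz": [0,0,0],"twist": [0,0,-0.121]},
    {"xyz": [0,0,0],"twist": [0,0,-0.121]},
  ],
)

```text
clock: 20.57
tcp_pos: [0.4363, 0.1897, 0.2806]
eef_rot: [[-0.012, 1.0, -0.0], [1.0, 0.012, -0.0], [-0.0, -0.0, -1.0]]
wrist_force: [-0.8, 0.0, 1.4]
finger_gap: 0.0854
finger_force: 0.0
```

>>> drive_tool(
  deltas=[
    {"xyz": [0,0,0],"twist": [0,0,-0.121]},
    {"xyz": [0,0,0],"twist": [0,0,-0.121]},
    {"xyz": [0,0,0],"twist": [0,0,-0.121]},
    {"xyz": [0,0,0],"twist": [0,0,-0.121]},
    {"xyz": [0,0,0],"twist": [0,0,-0.121]},
    {"xyz": [0,0,0],"twist": [0,0,-0.121]},
    {"xyz": [0,0,0],"twist": [0,0,-0.121]},
    {"xyz": [0,0,0],"twist": [0,0,-0.121]},
    {"xyz": [0,0,0],"twist": [0,0,-0.121]},
    {"xyz": [0,0,0],"twist": [0,0,0]},
    {"xyz": [0,0,0],"twist": [0,0,0]},
  ],
)

```text
clock: 21.48
tcp_pos: [0.4363, 0.1898, 0.2807]
eef_rot: [[-0.888, 0.461, -0.0], [0.461, 0.888, -0.0], [-0.0, -0.0, -1.0]]
wrist_force: [-0.7, 0.6, -1.3]
finger_gap: 0.0852
finger_force: 0.0
```

```bash
python3 st.py
python3 - <<'E'
from h import *
s,c,o=snap('w6',['hub','bar_end'])
E
```

```text
[0.4363 0.1898 0.2807] yaw 152.57 t 21.4833 F [-0.7  0.6 -1.3] M [ 0.018 -0.027  0.05 ] j6 -45.9 tau6 -0.116 gap 0.08520582845075625 0.0
[0.4363 0.1898 0.2807] 152.57 t 21.4833 F [-0.7  0.6 -1.3] M [ 0.018 -0.027  0.05 ] gap 0.08520582845075625
hub 0.6 [259.9 211.5] 5204 239 284 122 310
bar_end 0.95 [263.4 212.2] 5225 239 284 122 310
```

View pics/w6.png

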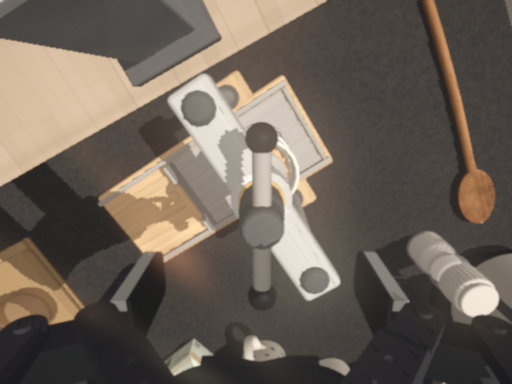

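Bar and tool are still aligned: the balls are at (261,137) and (263,297) and there was no slip. I'll regrip with a slight recentring.

>>> drive_tool(
  deltas=[
    {"xyz": [0.12,0.12,1.5],"twist": [0,0,0]},
    {"xyz": [0,0,2.5],"twist": [0,0,0]},
    {"xyz": [0,0,1.3],"twist": [0,0,0]},
    {"xyz": [0,0,0],"twist": [0,0,0]},
  ],
)

```text
clock: 21.97
tcp_pos: [0.4339, 0.191, 0.224]
eef_rot: [[-0.888, 0.459, -0.007], [0.459, 0.888, -0.002], [0.005, -0.005, -1.0]]
wrist_force: [-1.3, -0.4, -0.2]
finger_gap: 0.0854
finger_force: 0.0
```

>>> drive_tool(
  deltas=[
    {"xyz": [0,0,0],"twist": [0,0,0]},
    {"xyz": [0,0,0],"twist": [0,0,0]},
    {"xyz": [0,0,0],"twist": [0,0,0]},
    {"xyz": [0,0,0],"twist": [0,0,0]},
    {"xyz": [0,0,0],"twist": [0,0,0]},
    {"xyz": [0,0,0],"twist": [0,0,0]},
    {"xyz": [0,0,0],"twist": [0,0,0]},
  ],
  hand=255,
  grip_force=80,
)

```text
clock: 22.55
tcp_pos: [0.436, 0.1913, 0.2296]
eef_rot: [[-0.889, 0.458, 0.002], [0.458, 0.889, -0.0], [-0.002, 0.001, -1.0]]
wrist_force: [-1.9, -2.3, 6.1]
finger_gap: 0.0247
finger_force: 78.4
```

>>> drive_tool(
  deltas=[
    {"xyz": [0,0,0],"twist": [0,0,0.06]},
    {"xyz": [0,0,0],"twist": [0,0,0.12]},
    {"xyz": [0,0,0],"twist": [0,0,0.12]},
    {"xyz": [0,0,0],"twist": [0,0,0.12]},
    {"xyz": [0,0,0],"twist": [0,0,0.12]},
    {"xyz": [0,0,0],"twist": [0,0,0.12]},
    {"xyz": [0,0,0],"twist": [0,0,0.12]},
    {"xyz": [0,0,0],"twist": [0,0,0.12]},
    {"xyz": [0,0,0],"twist": [0,0,0.12]},
    {"xyz": [0,0,0],"twist": [0,0,0.12]},
    {"xyz": [0,0,0],"twist": [0,0,0.12]},
    {"xyz": [0,0,0],"twist": [0,0,0.12]},
  ],
)

```text
clock: 23.55
tcp_pos: [0.4358, 0.1913, 0.2296]
eef_rot: [[0.286, 0.958, 0.002], [0.958, -0.286, -0.0], [0.0, 0.002, -1.0]]
wrist_force: [-3.3, -2.2, 6.3]
finger_gap: 0.0246
finger_force: 78.5
```

```bash
python3 st.py
```

```text
[0.4358 0.1913 0.2296] yaw 73.36 t 23.55 F [-3.3 -2.2  6.3] M [-0.338  0.479  0.317] j6 33.5 tau6 -0.896 gap 0.024608581131697768 78.45375723345114
```

>>> drive_tool(
  deltas=[
    {"xyz": [0,0,0],"twist": [0,0,0.12]},
    {"xyz": [0,0,0],"twist": [0,0,0.12]},
    {"xyz": [0,0,0],"twist": [0,0,0.12]},
  ],
)

```text
clock: 23.8
tcp_pos: [0.4358, 0.1913, 0.2296]
eef_rot: [[0.606, 0.796, 0.002], [0.796, -0.606, -0.0], [0.001, 0.002, -1.0]]
wrist_force: [-2.6, -2.1, 6.1]
finger_gap: 0.0244
finger_force: 78.5
```

```bash
python3 st.py
```

```text
[0.4358 0.1913 0.2296] yaw 52.73 t 23.8 F [-2.6 -2.1  6.1] M [-0.286  0.459  0.238] j6 54.2 tau6 -0.897 gap 0.024427895641846362 78.46405440653143
```

>>> drive_tool(
  deltas=[
    {"xyz": [0,0,0],"twist": [0,0,0.12]},
    {"xyz": [0,0,0],"twist": [0,0,0.12]},
    {"xyz": [0,0,0],"twist": [0,0,0.12]},
  ],
)

```text
clock: 24.05
tcp_pos: [0.4357, 0.1914, 0.2296]
eef_rot: [[0.847, 0.532, 0.002], [0.532, -0.847, -0.0], [0.001, 0.001, -1.0]]
wrist_force: [-3.0, -1.3, 6.7]
finger_gap: 0.0243
finger_force: 78.5
```

```bash
python3 st.py
```

```text
[0.4357 0.1914 0.2296] yaw 32.11 t 24.05 F [-3.  -1.3  6.7] M [-0.252  0.512  0.299] j6 74.8 tau6 -0.897 gap 0.024322600922848624 78.46685641711701
```

>>> drive_tool(
  deltas=[
    {"xyz": [0,0,0],"twist": [0,0,0.12]},
    {"xyz": [0,0,0],"twist": [0,0,0.12]},
    {"xyz": [0,0,0],"twist": [0,0,0.12]},
  ],
)

```text
clock: 24.3
tcp_pos: [0.4357, 0.1914, 0.2296]
eef_rot: [[0.98, 0.199, 0.002], [0.199, -0.98, -0.0], [0.002, 0.0, -1.0]]
wrist_force: [-1.4, -1.1, 6.1]
finger_gap: 0.0248
finger_force: 78.5
```

```bash
python3 st.py
```

```text
[0.4357 0.1914 0.2296] yaw 11.49 t 24.3 F [-1.4 -1.1  6.1] M [-0.307  0.457  0.292] j6 95.4 tau6 -0.897 gap 0.024795275518249 78.46439034690775
```

>>> drive_tool(
  deltas=[
    {"xyz": [0,0,0],"twist": [0,0,0.12]},
    {"xyz": [0,0,0],"twist": [0,0,0.12]},
    {"xyz": [0,0,0],"twist": [0,0,0.12]},
  ],
)

```text
clock: 24.55
tcp_pos: [0.4357, 0.1915, 0.2296]
eef_rot: [[0.987, -0.159, 0.002], [-0.159, -0.987, 0.0], [0.002, -0.0, -1.0]]
wrist_force: [-3.0, -1.0, 5.5]
finger_gap: 0.0244
finger_force: 78.5
```

```bash
python3 st.py
```

```text
[0.4357 0.1915 0.2296] yaw -9.14 t 24.55 F [-3.  -1.   5.5] M [-0.27   0.424  0.284] j6 116.0 tau6 -0.898 gap 0.02443555440560502 78.46202424974763
```

>>> drive_tool(
  deltas=[
    {"xyz": [0,0,0],"twist": [0,0,0.12]},
    {"xyz": [0,0,0],"twist": [0,0,0.12]},
    {"xyz": [0,0,0],"twist": [0,0,0.08]},
  ],
)

```text
clock: 24.8
tcp_pos: [0.4357, 0.1915, 0.2296]
eef_rot: [[0.888, -0.461, 0.002], [-0.461, -0.888, 0.0], [0.001, -0.001, -1.0]]
wrist_force: [-2.5, -1.2, 5.7]
finger_gap: 0.0245
finger_force: 78.5
```

```bash
python3 st.py
```

```text
[0.4357 0.1915 0.2296] yaw -27.43 t 24.8 F [-2.5 -1.2  5.7] M [-0.23   0.382  0.235] j6 134.3 tau6 -0.254 gap 0.024492877785618858 78.46060537569429
```

>>> drive_tool(
  deltas=[
    {"xyz": [0,0,0],"twist": [0,0,0]},
    {"xyz": [0,0,0],"twist": [0,0,0]},
    {"xyz": [0,0,0],"twist": [0,0,0]},
    {"xyz": [0,0,0],"twist": [0,0,0]},
    {"xyz": [0,0,0],"twist": [0,0,0]},
    {"xyz": [0,0,-2.0],"twist": [0,0,0]},
    {"xyz": [0,0,-3.3],"twist": [0,0,0]},
    {"xyz": [0,0,0],"twist": [0,0,-0.121]},
    {"xyz": [0,0,0],"twist": [0,0,-0.121]},
    {"xyz": [0,0,0],"twist": [0,0,-0.121]},
    {"xyz": [0,0,0],"twist": [0,0,-0.121]},
    {"xyz": [0,0,0],"twist": [0,0,-0.121]},
  ],
  hand=0,
)

```text
clock: 25.8
tcp_pos: [0.4357, 0.1916, 0.2807]
eef_rot: [[0.991, 0.137, -0.0], [0.137, -0.991, -0.0], [-0.0, 0.0, -1.0]]
wrist_force: [0.6, 0.0, 0.0]
finger_gap: 0.0852
finger_force: 0.0
```

>>> drive_tool(
  deltas=[
    {"xyz": [0,0,0],"twist": [0,0,-0.121]},
    {"xyz": [0,0,0],"twist": [0,0,-0.121]},
    {"xyz": [0,0,0],"twist": [0,0,-0.121]},
    {"xyz": [0,0,0],"twist": [0,0,-0.121]},
    {"xyz": [0,0,0],"twist": [0,0,-0.121]},
    {"xyz": [0,0,0],"twist": [0,0,-0.121]},
    {"xyz": [0,0,0],"twist": [0,0,-0.121]},
    {"xyz": [0,0,0],"twist": [0,0,-0.121]},
    {"xyz": [0,0,0],"twist": [0,0,-0.121]},
    {"xyz": [0,0,0],"twist": [0,0,-0.121]},
    {"xyz": [0,0,0],"twist": [0,0,-0.121]},
    {"xyz": [0,0,0],"twist": [0,0,-0.121]},
  ],
)

```text
clock: 26.8
tcp_pos: [0.4357, 0.1916, 0.2806]
eef_rot: [[-0.019, 1.0, -0.0], [1.0, 0.019, -0.0], [-0.0, -0.0, -1.0]]
wrist_force: [0.3, -0.2, -0.2]
finger_gap: 0.0857
finger_force: 0.0
```

>>> drive_tool(
  deltas=[
    {"xyz": [0,0,0],"twist": [0,0,-0.121]},
    {"xyz": [0,0,0],"twist": [0,0,-0.121]},
    {"xyz": [0,0,0],"twist": [0,0,-0.121]},
    {"xyz": [0,0,0],"twist": [0,0,-0.121]},
    {"xyz": [0,0,0],"twist": [0,0,-0.121]},
    {"xyz": [0,0,0],"twist": [0,0,-0.121]},
    {"xyz": [0,0,0],"twist": [0,0,-0.121]},
    {"xyz": [0,0,0],"twist": [0,0,-0.121]},
    {"xyz": [0,0,0],"twist": [0,0,-0.121]},
    {"xyz": [0,0,0],"twist": [0,0,0]},
    {"xyz": [0,0,0],"twist": [0,0,0]},
  ],
)

```text
clock: 27.72
tcp_pos: [0.4357, 0.1916, 0.2806]
eef_rot: [[-0.89, 0.455, -0.0], [0.455, 0.89, -0.0], [0.0, -0.0, -1.0]]
wrist_force: [-0.3, 0.5, 0.8]
finger_gap: 0.0856
finger_force: 0.0
```

```bash
python3 st.py;  python3 - <<'E'
from h import *
s,c,o=snap('w7',['bar_end'])
ys,xs=np.where(o['bar_end']); 
for lo,hi in((ys.min(),ys.min()+22),(ys.max()-22,ys.max())): k=(ys>=lo)&(ys<=hi); print(xs[k].mean(),ys[k].mean())
E
```

```text
[0.4357 0.1916 0.2806] yaw 152.93 t 27.7167 F [-0.3  0.5  0.8] M [ 0.037  0.019 -0.037] j6 -46.0 tau6 -0.116 gap 0.08555548900682243 0.0
[0.4357 0.1916 0.2806] 152.93 t 27.7167 F [-0.3  0.5  0.8] M [ 0.037  0.019 -0.037] gap 0.08555548900682243
bar_end 0.72 [259.4 217.8] 5116 237 281 125 311
259.6181818181818 137.16528925619835
259.87867647058823 299.1672794117647
```

>>> drive_tool(
  deltas=[
    {"xyz": [0,0,1.5],"twist": [0,0,0]},
    {"xyz": [0,0,2.5],"twist": [0,0,0]},
    {"xyz": [0,0,1.3],"twist": [0,0,0]},
    {"xyz": [0,0,0],"twist": [0,0,0]},
  ],
)

```text
clock: 28.15
tcp_pos: [0.4339, 0.191, 0.224]
eef_rot: [[-0.891, 0.454, -0.007], [0.454, 0.891, -0.002], [0.005, -0.005, -1.0]]
wrist_force: [-0.0, -0.1, -0.6]
finger_gap: 0.0852
finger_force: 0.0
```

>>> drive_tool(
  deltas=[
    {"xyz": [0,0,0],"twist": [0,0,0]},
    {"xyz": [0,0,0],"twist": [0,0,0]},
    {"xyz": [0,0,0],"twist": [0,0,0]},
    {"xyz": [0,0,0],"twist": [0,0,0]},
    {"xyz": [0,0,0],"twist": [0,0,0]},
    {"xyz": [0,0,0],"twist": [0,0,0]},
    {"xyz": [0,0,0],"twist": [0,0,0]},
  ],
  hand=255,
  grip_force=90,
)

```text
clock: 28.73
tcp_pos: [0.436, 0.1913, 0.2297]
eef_rot: [[-0.892, 0.453, 0.002], [0.453, 0.892, -0.0], [-0.002, 0.001, -1.0]]
wrist_force: [-1.6, -2.3, 6.4]
finger_gap: 0.0244
finger_force: 88.2
```

>>> drive_tool(
  deltas=[
    {"xyz": [0,0,0],"twist": [0,0,0.12]},
    {"xyz": [0,0,0],"twist": [0,0,0.12]},
    {"xyz": [0,0,0],"twist": [0,0,0.12]},
  ],
)

```text
clock: 28.98
tcp_pos: [0.436, 0.1913, 0.2296]
eef_rot: [[-0.671, 0.741, 0.002], [0.741, 0.671, -0.0], [-0.002, 0.001, -1.0]]
wrist_force: [-1.4, -2.2, 6.6]
finger_gap: 0.0243
finger_force: 88.2
```

```bash
python3 st.py
```

```text
[0.436  0.1913 0.2296] yaw 132.15 t 28.9833 F [-1.4 -2.2  6.6] M [-0.437  0.393  0.284] j6 -25.2 tau6 -0.899 gap 0.024314191933585937 88.22938194328344
```

>>> drive_tool(
  deltas=[
    {"xyz": [0,0,0],"twist": [0,0,0.12]},
    {"xyz": [0,0,0],"twist": [0,0,0.12]},
    {"xyz": [0,0,0],"twist": [0,0,0.12]},
  ],
)

```text
clock: 29.23
tcp_pos: [0.4359, 0.1912, 0.2297]
eef_rot: [[-0.367, 0.93, 0.002], [0.93, 0.367, -0.0], [-0.001, 0.002, -1.0]]
wrist_force: [-0.7, -2.6, 5.8]
finger_gap: 0.0243
finger_force: 88.2
```

```bash
python3 st.py
```

```text
[0.4359 0.1912 0.2297] yaw 111.51 t 29.2333 F [-0.7 -2.6  5.8] M [-0.351  0.422  0.287] j6 -4.6 tau6 -0.896 gap 0.024315265472262104 88.24622835333685
```

>>> drive_tool(
  deltas=[
    {"xyz": [0,0,0],"twist": [0,0,0.12]},
    {"xyz": [0,0,0],"twist": [0,0,0.12]},
    {"xyz": [0,0,0],"twist": [0,0,0.12]},
  ],
)

```text
clock: 29.48
tcp_pos: [0.4358, 0.1912, 0.2296]
eef_rot: [[-0.016, 1.0, 0.002], [1.0, 0.016, -0.0], [-0.0, 0.002, -1.0]]
wrist_force: [-2.2, -2.6, 6.4]
finger_gap: 0.0243
finger_force: 88.3
```

```bash
python3 st.py
```

```text
[0.4358 0.1912 0.2296] yaw 90.89 t 29.4833 F [-2.2 -2.6  6.4] M [-0.342  0.437  0.305] j6 16.0 tau6 -0.896 gap 0.02427130726031831 88.26049820092521
```

>>> drive_tool(
  deltas=[
    {"xyz": [0,0,0],"twist": [0,0,0.12]},
    {"xyz": [0,0,0],"twist": [0,0,0.12]},
    {"xyz": [0,0,0],"twist": [0,0,0.12]},
  ],
)

```text
clock: 29.73
tcp_pos: [0.4358, 0.1913, 0.2297]
eef_rot: [[0.337, 0.941, 0.002], [0.941, -0.337, -0.0], [0.0, 0.002, -1.0]]
wrist_force: [-1.9, -1.6, 5.8]
finger_gap: 0.0238
finger_force: 88.2
```

```bash
python3 st.py
```

```text
[0.4358 0.1913 0.2297] yaw 70.3 t 29.7333 F [-1.9 -1.6  5.8] M [-0.424  0.432  0.513] j6 36.6 tau6 -0.676 gap 0.023783014781521145 88.23367214678001
```

>>> drive_tool(
  deltas=[
    {"xyz": [0,0,0],"twist": [0,0,0.12]},
  ],
)

```text
clock: 29.82
tcp_pos: [0.4358, 0.1913, 0.2297]
eef_rot: [[0.447, 0.894, 0.002], [0.894, -0.447, -0.0], [0.0, 0.002, -1.0]]
wrist_force: [-1.5, -1.5, 6.7]
finger_gap: 0.0242
finger_force: 88.2
```

```bash
python3 st.py
```

```text
[0.4358 0.1913 0.2297] yaw 63.43 t 29.8167 F [-1.5 -1.5  6.7] M [-0.313  0.461  0.543] j6 43.5 tau6 -0.679 gap 0.024177466803494033 88.23752679845711
```

>>> drive_tool(
  deltas=[
    {"xyz": [0,0,0],"twist": [0,0,0.12]},
  ],
)

```text
clock: 29.9
tcp_pos: [0.4358, 0.1913, 0.2297]
eef_rot: [[0.551, 0.834, 0.002], [0.834, -0.551, -0.0], [0.001, 0.002, -1.0]]
wrist_force: [-1.5, -2.1, 5.5]
finger_gap: 0.0243
finger_force: 88.2
```

```bash
python3 st.py
```

```text
[0.4358 0.1913 0.2297] yaw 56.55 t 29.9 F [-1.5 -2.1  5.5] M [-0.327  0.453  0.452] j6 50.3 tau6 -0.678 gap 0.024321130085510716 88.24315663474408
```

>>> drive_tool(
  deltas=[
    {"xyz": [0,0,0],"twist": [0,0,0.12]},
  ],
)

```text
clock: 29.98
tcp_pos: [0.4357, 0.1913, 0.2296]
eef_rot: [[0.647, 0.762, 0.002], [0.762, -0.647, -0.0], [0.001, 0.002, -1.0]]
wrist_force: [-2.2, -2.4, 5.3]
finger_gap: 0.0243
finger_force: 88.2
```

```bash
python3 st.py
```

```text
[0.4357 0.1913 0.2296] yaw 49.67 t 29.9833 F [-2.2 -2.4  5.3] M [-0.367  0.476  0.484] j6 57.2 tau6 -0.676 gap 0.024291759334338553 88.24752392280061
```

Touch came between yaw 91° and 70°: the torque stepped by 0.22 Nm and then held level. I take it as about 82°, so the bar should end near -98°, which with a regrip is the same as tool yaw 82°.

>>> drive_tool(
  deltas=[
    {"xyz": [0,0,0],"twist": [0,0,0.12]},
    {"xyz": [0,0,0],"twist": [0,0,0.12]},
    {"xyz": [0,0,0],"twist": [0,0,0.12]},
    {"xyz": [0,0,0],"twist": [0,0,0.12]},
    {"xyz": [0,0,0],"twist": [0,0,0.12]},
    {"xyz": [0,0,0],"twist": [0,0,0.12]},
    {"xyz": [0,0,0],"twist": [0,0,0.12]},
    {"xyz": [0,0,0],"twist": [0,0,0.12]},
    {"xyz": [0,0,0],"twist": [0,0,0.12]},
    {"xyz": [0,0,0],"twist": [0,0,0.12]},
    {"xyz": [0,0,0],"twist": [0,0,0.12]},
    {"xyz": [0,0,0],"twist": [0,0,0.03]},
  ],
)

```text
clock: 30.98
tcp_pos: [0.4357, 0.1915, 0.2297]
eef_rot: [[0.886, -0.463, 0.002], [-0.463, -0.886, 0.0], [0.002, -0.001, -1.0]]
wrist_force: [-2.0, -1.6, 6.7]
finger_gap: 0.024
finger_force: 88.3
```

```bash
python3 st.py
```

```text
[0.4357 0.1915 0.2297] yaw -27.58 t 30.9833 F [-2.  -1.6  6.7] M [-0.246  0.438  0.51 ] j6 134.5 tau6 0.793 gap 0.02396572632194299 88.25197939772806
```

>>> drive_tool(
  deltas=[
    {"xyz": [0,0,0],"twist": [0,0,0]},
    {"xyz": [0,0,0],"twist": [0,0,0]},
    {"xyz": [0,0,0],"twist": [0,0,0]},
    {"xyz": [0,0,0],"twist": [0,0,0]},
    {"xyz": [0,0,0],"twist": [0,0,0]},
    {"xyz": [0,0,-2.0],"twist": [0,0,0]},
    {"xyz": [0,0,-3.3],"twist": [0,0,0]},
    {"xyz": [0,0,0],"twist": [0,0,-0.121]},
    {"xyz": [0,0,0],"twist": [0,0,-0.121]},
    {"xyz": [0,0,0],"twist": [0,0,-0.121]},
    {"xyz": [0,0,0],"twist": [0,0,-0.121]},
    {"xyz": [0,0,0],"twist": [0,0,-0.121]},
  ],
  hand=0,
)

```text
clock: 31.98
tcp_pos: [0.4357, 0.1916, 0.2807]
eef_rot: [[0.991, 0.133, -0.0], [0.133, -0.991, -0.0], [-0.0, 0.0, -1.0]]
wrist_force: [-0.3, -0.1, -0.3]
finger_gap: 0.0851
finger_force: 0.0
```

>>> drive_tool(
  deltas=[
    {"xyz": [0,0,0],"twist": [0,0,-0.121]},
    {"xyz": [0,0,0],"twist": [0,0,-0.121]},
    {"xyz": [0,0,0],"twist": [0,0,-0.121]},
    {"xyz": [0,0,0],"twist": [0,0,-0.121]},
    {"xyz": [0,0,0],"twist": [0,0,-0.121]},
    {"xyz": [0,0,0],"twist": [0,0,-0.121]},
    {"xyz": [0,0,0],"twist": [0,0,-0.121]},
    {"xyz": [0,0,0],"twist": [0,0,-0.121]},
    {"xyz": [0,0,0],"twist": [0,0,-0.121]},
    {"xyz": [0,0,0],"twist": [0,0,-0.121]},
    {"xyz": [0,0,0],"twist": [0,0,-0.121]},
    {"xyz": [0,0,0],"twist": [0,0,-0.121]},
  ],
)

```text
clock: 32.98
tcp_pos: [0.4357, 0.1916, 0.2806]
eef_rot: [[-0.014, 1.0, -0.0], [1.0, 0.014, -0.0], [-0.0, -0.0, -1.0]]
wrist_force: [0.7, 0.1, 0.2]
finger_gap: 0.0855
finger_force: 0.0
```

>>> drive_tool(
  deltas=[
    {"xyz": [0,0,0],"twist": [0,0,-0.121]},
    {"xyz": [0,0,0],"twist": [0,0,-0.121]},
    {"xyz": [0,0,0],"twist": [0,0,-0.121]},
    {"xyz": [0,0,0],"twist": [0,0,-0.121]},
    {"xyz": [0,0,0],"twist": [0,0,-0.121]},
    {"xyz": [0,0,0],"twist": [0,0,-0.121]},
    {"xyz": [0,0,0],"twist": [0,0,-0.121]},
    {"xyz": [0,0,0],"twist": [0,0,-0.121]},
    {"xyz": [0,0,0],"twist": [0,0,-0.121]},
    {"xyz": [0,0,0],"twist": [0,0,0]},
    {"xyz": [0,0,0],"twist": [0,0,0]},
  ],
)

```text
clock: 33.9
tcp_pos: [0.4357, 0.1916, 0.2807]
eef_rot: [[-0.889, 0.459, -0.0], [0.459, 0.889, -0.0], [0.0, -0.0, -1.0]]
wrist_force: [-0.4, 0.3, -0.0]
finger_gap: 0.0853
finger_force: 0.0
```

Run:
```python
from h import *
s,c,o=snap('w8',['bar_end'])
ys,xs=np.where(o['bar_end']); 
for lo,hi in((ys.min(),ys.min()+22),(ys.max()-22,ys.max())): k=(ys>=lo)&(ys<=hi); print(xs[k].mean(),ys[k].mean())
```

```text
[0.4357 0.1916 0.2807] 152.69 t 33.9 F [-0.4  0.3 -0. ] M [-0.029  0.009 -0.009] gap 0.0852914686682779
bar_end 0.98 [259.6 216.9] 5483 237 283 124 312
258.04538577912257 136.41149773071103
260.7287522603978 299.5135623869801
```

>>> drive_tool(
  deltas=[
    {"xyz": [0,0,1.5],"twist": [0,0,0]},
    {"xyz": [0,0,2.5],"twist": [0,0,0]},
    {"xyz": [0,0,1.3],"twist": [0,0,0]},
    {"xyz": [0,0,0],"twist": [0,0,0]},
  ],
)

```text
clock: 34.33
tcp_pos: [0.4339, 0.191, 0.224]
eef_rot: [[-0.889, 0.458, -0.007], [0.458, 0.889, -0.002], [0.005, -0.005, -1.0]]
wrist_force: [-1.0, -0.9, -0.8]
finger_gap: 0.0856
finger_force: 0.0
```

>>> drive_tool(
  deltas=[
    {"xyz": [0,0,0],"twist": [0,0,0]},
    {"xyz": [0,0,0],"twist": [0,0,0]},
    {"xyz": [0,0,0],"twist": [0,0,0]},
    {"xyz": [0,0,0],"twist": [0,0,0]},
    {"xyz": [0,0,0],"twist": [0,0,0]},
    {"xyz": [0,0,0],"twist": [0,0,0]},
    {"xyz": [0,0,0],"twist": [0,0,0]},
  ],
  hand=255,
)

```text
clock: 34.92
tcp_pos: [0.436, 0.1913, 0.2296]
eef_rot: [[-0.89, 0.457, 0.002], [0.457, 0.89, -0.0], [-0.002, 0.001, -1.0]]
wrist_force: [-1.9, -1.8, 6.3]
finger_gap: 0.0242
finger_force: 88.2
```

>>> drive_tool(
  deltas=[
    {"xyz": [0,0,0],"twist": [0,0,0.12]},
    {"xyz": [0,0,0],"twist": [0,0,0.12]},
    {"xyz": [0,0,0],"twist": [0,0,0.12]},
    {"xyz": [0,0,0],"twist": [0,0,0.12]},
    {"xyz": [0,0,0],"twist": [0,0,0.12]},
    {"xyz": [0,0,0],"twist": [0,0,0.12]},
    {"xyz": [0,0,0],"twist": [0,0,0.12]},
    {"xyz": [0,0,0],"twist": [0,0,0.12]},
    {"xyz": [0,0,0],"twist": [0,0,0.12]},
    {"xyz": [0,0,0],"twist": [0,0,0.12]},
    {"xyz": [0,0,0],"twist": [0,0,0.03]},
  ],
)

```text
clock: 35.83
tcp_pos: [0.4358, 0.1912, 0.2297]
eef_rot: [[0.136, 0.991, 0.002], [0.991, -0.136, -0.0], [-0.0, 0.002, -1.0]]
wrist_force: [-2.1, -2.8, 6.8]
finger_gap: 0.0237
finger_force: 88.2
```

```bash
python3 st.py
```

```text
[0.4358 0.1912 0.2297] yaw 82.19 t 35.8333 F [-2.1 -2.8  6.8] M [-0.408  0.454  0.502] j6 24.7 tau6 0.814 gap 0.02367688209003687 88.24319963270682
```

>>> drive_tool(
  deltas=[
    {"xyz": [0,0,0],"twist": [0,0,0]},
    {"xyz": [0,0,0],"twist": [0,0,0]},
    {"xyz": [0,0,0],"twist": [0,0,0]},
    {"xyz": [0,0,0],"twist": [0,0,0]},
    {"xyz": [0,0,0],"twist": [0,0,0]},
    {"xyz": [0,0,-2.0],"twist": [0,0,0]},
    {"xyz": [0,0,-3.3],"twist": [0,0,0]},
    {"xyz": [0,0,0],"twist": [0,0,0]},
    {"xyz": [0,0,0],"twist": [0,0,0]},
  ],
  hand=0,
)

```text
clock: 36.58
tcp_pos: [0.4367, 0.1919, 0.2833]
eef_rot: [[0.132, 0.991, 0.005], [0.991, -0.132, 0.001], [0.002, 0.005, -1.0]]
wrist_force: [0.6, 1.0, -1.2]
finger_gap: 0.0855
finger_force: 0.0
```

Run:
```python
from h import *
s,c,o=snap('w9',['bar_end'])
ys,xs=np.where(o['bar_end']); 
for lo,hi in((ys.min(),ys.min()+22),(ys.max()-22,ys.max())): k=(ys>=lo)&(ys<=hi); print(xs[k].mean(),ys[k].mean())
c=vision.capture('scene'); cv2.imwrite('pics/s2.png',cv2.resize(c['img'][165:365,120:360,::-1],None,fx=3,fy=3,interpolation=3))
```

```text
[0.4367 0.1919 0.2833] 82.39 t 36.5833 F [ 0.6  1.  -1.2] M [ 0.021  0.017 -0.044] gap 0.08553711857962584
bar_end 0.91 [258.2 213.4] 5092 235 280 125 309
255.3949843260188 137.09561128526647
260.11623616236164 297.24354243542433
```

View pics/s2.png

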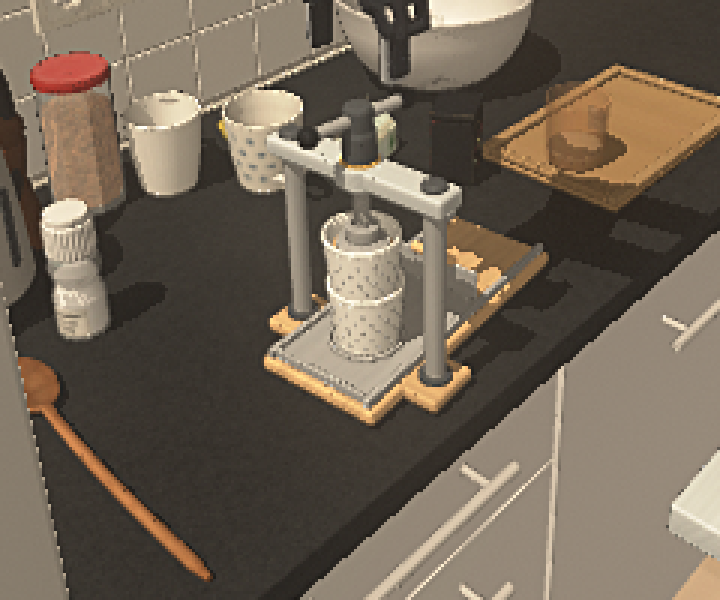

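The picture shows the moulds nested upright under the screw, the plate down in the upper mouth at about (362,235), and the carriage home. The glass, tin, grinder and spoon have not moved.

```bash
python3 -c "
from cell import order; print(order.sign_off())"
```

```text
the job is handed in; nothing more can be done
None
```

I nested the upper mould in the lower one, pushed the carriage home and turned the screw about half a turn past touch. I then handed the job in at about 37 s with nothing else moved; the hand-in returned no verdict, and the touch point is known only to about ±10°.

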